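# Turn the salt pot's swivel lid until its notch lies over the pouring lip

## Robot

A 6-joint arm with a two-finger parallel gripper is mounted at the origin on the work surface. World frame = base frame: x ahead of the robot, y to its left, z up, the work surface at z = 0. Lengths are in mm, angles in rad, forces in N, time in s.
With the tool pointing down it reaches from about 350 to 775 mm from the base axis. Payload 7.3 kg.
Tool frame: the origin (TCP) lies between the finger pads; the fingertips stand 25 mm ahead of it and the grasp point (between the pads) lies 6 mm ahead of it; z points along the fingers, y is the direction in which the jaws open and shut (so a half turn about z gives the same grasp; the last joint's range is limited). The gripper opens to 92 mm and grips with 3 to 60 N. Pads are 19 mm wide; open, the fingers measure 130 mm over their backs; the gripper's body (75 mm by 190 mm) begins 47 mm behind the grasp point.
Start: joints at [1.059, 0.342, 1.524, -0, 1.275, -0.146], TCP at [187.776, 490.288, 251.741] pointing down, gripper open.
Joint ranges: [-2.53, 2.53], [-0.77, 2.02], [0.04, 2.7], [-1, 4.14], [0.28, 2.66], [-3.11, 3.11]. Speed limits (rad/s): [2.57, 2.57, 3.14, 3.14, 3.14, 3.14].

## Interface

Orientations are given as [roll, pitch, yaw] about the fixed x, y, z axes, in that order (R = Rz(yaw) Ry(pitch) Rx(roll)).
In Python, from plant import get_obs, capture, calibration, close_job gives the robot as it stands. The module is installed in compiled form; this text tells all that it offers.
- The arm moves only by the shell command python3 -m jog 'ROWS'. ROWS is JSON, one flat list of numbers, 5 for each row, row after row: the closure, from 0 (fully open) to 1 (shut), then the shift along the tool's x, y, z in mm, then the turn about the tool's z in degrees. In form: [fingers, tx, ty, tz, yaw, fingers, tx, ty, tz, yaw, ...]. A call has 1 to 5 rows; each row shifts and turns the pose as measured when the row begins, along the tool's axes as they then stand; what a row does not reach is not made up. A row lasts 1/10 s, in which the tool goes at most 50 mm and 8.59 degrees, less where a joint would pass 70% of its speed; a pose out of reach is approached as far as the arm can. A call is refused whole if a number of a shift passes 50 or a number of a turn 8.59, either way. A call with a gripper value outside its range is refused whole. The fingers move at their own pace and stop on an object; the grip force is fixed at half the most. Time passes only in rows, so rows that do not move let the fingers close. It gives the time, the measured TCP pose, the force and the opening at its end, in the units of the state.
- get_obs(): the state, without advancing time (a new reading comes with each control period).
- capture(name): name is "side" or "top"; returns (picture, depth): 384x512x3 uint8, red, green, blue; 384x512 float32, mm along the optical axis (not along the pixel's ray), 0 where there is no reading.
- calibration(name): a dict with "fovy" (degrees; the focal length in pixels is half the picture's height over the tangent of half this angle, whatever the lens; pixels are square), "cx", "cy" (the principal point, pixels), "k1" (the pictures are not rectified: a ray, as slopes to the right and down, at radius r is drawn at 1 + k1 r^2 times it, then the intrinsics apply), "R" (3x3) and "t" (3): a world point X has camera coordinates R X + t. Camera axes: x right, y down, z forward; pixel columns grow to the right and rows downward; lengths in mm; the calibration is good to about 2 mm. A picture is of the moment at which its call begins. calibration takes no time and is no camera call.
- close_job(): hands the job in, once; it reports no verdict.
The state is a dict: "time": time; "joint_positions": joint angles; "dq": joint speeds; "tau": joint torques, N m; "tool_pos": TCP position; "tcp_rot": TCP orientation; "contact_force": force on the tool from outside, world axes, zero at the start; "moment": the same for the moment, N m; "grip_width": finger opening in mm.
Only numpy, scipy, OpenCV 4.12 (cv2) and the standard library are available. Lean on these libraries where they do the work, as an engineer would, in place of code of your own. Each camera call takes 0.05 s, during which the arm holds its last target.

## Task

Turn the lid of the salt pot - the wider, lower one of the two white lidded pots, the one with a pouring lip - by pushing against a peg near its edge, until the notch in the lid's rim lies squarely over the pouring lip; then let go. Leave the lid of the narrower spice pot as it is and do not knock or shove the glass tumbler.

Things in the scene. Friction and masses are not known exactly. Their poses are not given: they have to be found in the camera images.
- salt_pot: Wide low white salt pot, 112 mm across, bedded in clay, immovable. Origin on its upright axis at the work surface, z up. Its 38 mm wide pouring lip points along its +x and ends 87 mm out, 80 mm up. Its round wooden lid, 120 mm across, top face 92 mm up, turns either way about the axis, cannot tip or lift, needs about 1.3 N at a peg, stays where left.
- salt_notch (a point): Middle of the notch (28 mm wide, 24 mm deep) in the salt lid's rim, at the lid's top face, 48 mm from the axis. +x points from the axis out through the notch and turns with the lid, z up. Two upright round pegs, 14 mm thick, 30 mm tall (tops 122 mm up), stand on the lid 46 mm from the axis, at (-48, 46) and (-48, -46) mm in this frame.
- spice_notch (a point): Middle of the notch (18 mm wide, 16 mm deep) in the lid of the other, narrower and taller white pot (74 mm across, no lip, immovable), at the lid's top face, 108 mm up, 33 mm from that pot's axis; +x outwards from the axis. That lid is 82 mm across and has two pegs 24 mm tall, 30 mm from its axis. To be left alone.
- tumbler: A loose upright glass tumbler, 66 mm across the rim and 95 mm tall, a bystander. Origin at the centre of its underside, z up.
Mind the look-alikes: they are no part of the job. Leave any green look-alike of the salt_pot alone.

How it is judged:
By the outcome, as a careful person would: the job done as asked, in the order asked, and still so for the second after the job is handed in, with the robot touching nothing.
It also fails if it takes over 38 s, if anything falls off the work surface, if the arm or the gripper's body presses on something with over 40 N, if the wrist force passes 120 N, or if a joint passes its speed limit or range.

## Working session

There is one attempt and no reset: what is moved stays moved. The work goes in short steps, Python scripts to look and compute and a shell command to move; the robot and the scene stay as the last step left them, time stands still between calls to the robot, and variables do not carry over. Pictures are saved under pics/ and viewed, and the job is handed in when it is done.

```bash
mkdir -p pics
python3 - <<'E'
from plant import *
import cv2,numpy as np
print(get_obs())
for n in("side","top"):
    p,d=capture(n);np.savez(f"{n}0.npz",p=p,d=d);cv2.imwrite(f"pics/{n}0.png",p[:,:,::-1]);print(n,calibration(n))
E
```

```text
{'time': 0.0, 'joint_positions': array([ 1.05899117e+00,  3.42717772e-01,  1.52501564e+00, -9.11865591e-06,
        1.27536539e+00, -1.45976529e-01]), 'dq': array([-0.00052183,  0.00145013,  0.00087085, -0.00089986, -0.00039241,
       -0.00020169]), 'tau': array([ 5.98592960e-04, -4.31237626e+01, -2.44218528e+01,  7.18666683e-02,
        5.61051350e-02, -1.68598258e-04]), 'tool_pos': array([187.59680492, 489.9540814 , 251.04796972]), 'tcp_rot': array([-3.14010125e+00, -2.10456535e-04,  2.77576652e+00]), 'contact_force': array([ 0.0070227 ,  0.73639382, -0.51649456]), 'moment': array([ 0.06845901, -0.01640871,  0.01872992]), 'grip_width': 91.53297252559649}
side {'fovy': 48.31619515222603, 'cx': 258.61199575787657, 'cy': 190.73455843777532, 'k1': 0.012345047455710752, 'R': array([[-0.99889261, -0.04122513, -0.02267247],
       [-0.00149331,  0.50943445, -0.86050817],
       [ 0.0470247 , -0.85952139, -0.50893187]]), 't': array([524.99773812,  77.91667688, 894.35691127])}
top {'fovy': 52.082266012141545, 'cx': 251.071013761699, 'cy': 188.38521799366876, 'k1': -0.10574567066030387, 'R': array([[-0.05530983, -0.99846365,  0.0033412 ],
       [-0.97672518,  0.05341046, -0.20773842],
       [ 0.20724081, -0.01475341, -0.97817871]]), 't': array([ 12.79156016, 546.8210438 , 844.60152436])}
```

View pics/top0.png

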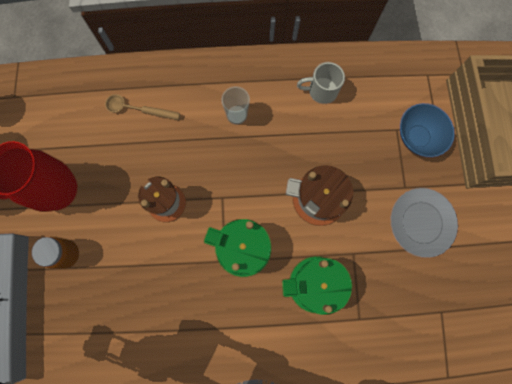

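View pics/side0.png

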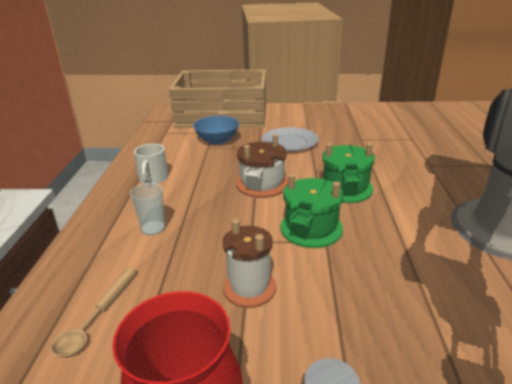

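The salt pot candidates in the top view are the white-lipped pot with a brown lid at (325,193) and two green look-alikes at (243,247) and (320,286). The narrow brown-lidded pot at (160,195) is the spice pot. The white one at (325,193), with its lip at (293,187), fits the description. I'll confirm it in an enlarged crop.

Run:
```python
import cv2,numpy as np
p=np.load("top0.npz")['p'][:,:,::-1]
q=np.load("side0.npz")['p'][:,:,::-1]
a=cv2.resize(p[150:240,270:370],(500,450),interpolation=cv2.INTER_CUBIC)
b=cv2.resize(q[125:205,225:300],(300,320),interpolation=cv2.INTER_CUBIC)
o=np.zeros((450,800,3),np.uint8);o[:,:500]=a;o[:320,500:]=b
cv2.imwrite("pics/crop0.png",o)
```

```text
(no output)
```

View pics/crop0.png

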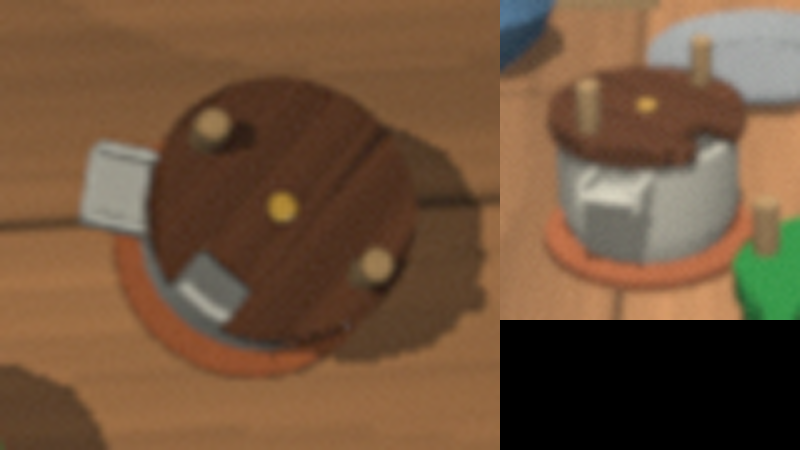

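```bash
cat > h.py <<'E'
import numpy as np,cv2
from plant import *
def ray(n,u,v,z):
    c=calibration(n);f=192/np.tan(np.radians(c['fovy']/2))
    K=np.array([[f,0,c['cx']],[0,f,c['cy']],[0,0,1.]])
    s=cv2.undistortPoints(np.array([[[u,v]]],float),K,np.array([c['k1'],0,0,0,0.]))[0,0]
    R=np.array(c['R']);t=np.array(c['t']);o=-R.T@t;d=R.T@np.r_[s,1]
    return (o+d*(z-o[2])/d[2])[:2]
def pix(n,X):
    c=calibration(n);f=192/np.tan(np.radians(c['fovy']/2))
    K=np.array([[f,0,c['cx']],[0,f,c['cy']],[0,0,1.]])
    R=np.array(c['R']);t=np.array(c['t'])
    return cv2.projectPoints(np.array([X],float),cv2.Rodrigues(R)[0],t,K,np.array([c['k1'],0,0,0,0.]))[0].ravel()
def ang(v): return np.degrees(np.arctan2(v[1],v[0]))
E
python3 - <<'E'
from h import *
T=lambda x,y,z:ray("top",(x+.5)/5-.5+270,(y+.5)/5-.5+150,z)
S=lambda x,y,z:ray("side",(x-500+.5)/4-.5+225,(y+.5)/4-.5+125,z)
A=T(213,123,122);B=T(378,263,122);C=T(283,207,93)
print("A,B,C",A,B,C,"mid",(A+B)/2,np.linalg.norm(A-B))
# lid rim fit
p=np.load("top0.npz")['p']
print("side A,B,C",S(588,82,122),S(703,38,122),S(647,104,93))
L=[T(*q,80) for q in((95,142),(158,155),(80,222),(145,232))]
print(L, "width",np.linalg.norm(L[0]-L[2]))
M=(A+B)/2
for c in (M,C):
    print("lip ang",ang((L[0]+L[2])/2-c),"len",np.linalg.norm((L[0]+L[2])/2-c), "edges",ang(L[0]-L[1]),ang(L[2]-L[3]))
d=A-B; print("notch ang by pegs",ang(d)-90,ang(d)+90)
N=[T(*q,92) for q in((205,252),(247,292))]
print("notch inner",ang(sum(N)/2-C),np.linalg.norm(sum(N)/2-C))
for nm,(u,v) in dict(spice=(158,194),tumb=(235,96),g1=(243,246),g2=(322,286)).items(): print(nm,ray("top",u,v,100))
E
```

```text
A,B,C [ 556.97649581 -149.3200165 ] [ 492.09283831 -214.52877885] [ 524.1925476  -182.19382771] mid [ 524.53466706 -181.92439767] 91.98951949920907
side A,B,C [ 556.81500159 -152.10089989] [ 490.91906567 -215.50155134] [ 524.39682505 -183.66732384]
[array([ 561.17166941, -102.66917664]), array([ 553.63751558, -130.61170988]), array([524.90611233, -93.20253778]), array([ 518.76883168, -121.90677532])] width 37.48076682546579
lip ang 77.5751799346893 len 86.00279778746577 edges 74.91016930608865 77.93125254520677
lip ang 77.39193352816027 len 86.33996900613802 edges 74.91016930608865 77.93125254520677
notch ang by pegs -44.85681643109113 135.14318356890885
notch inner 134.6916640337271 38.999220355081185
spice [536.25101815 187.52999585]
tumb [757.9174732    8.40689427]
g1 [413.73423502   7.3911917 ]
g2 [ 320.63880196 -153.56187985]
```

The crop confirms it. The white pot has its lip on the left (crop 80–158, 142–232). The dark lid has its notch at crop (213,285), peg A at (213,123), peg B at (378,263) and its axis at (283,207).

The axis is at about (524.4, -182.3). The lip points at about 77° and the notch at about 135°, so the lid needs about -58°, clockwise from above.

I'll straddle peg A with the half-closed fingers and sweep it round.

```bash
cat >> h.py <<'E'
def plan(X,ya,n=5,step=48,close=.65):
    "suggest rows towards TCP X with tool-y at world angle ya (deg), turning the tool clockwise/ccw as nearest of continuous"
    o=get_obs();p=np.array(o['tool_pos']);y=np.degrees(o['tcp_rot'][2])-90
    dy=(ya-y);dy=(dy+180)%360-180
    print("t",round(o['time'],2),"pos",p.round(1),"yang",round(y,1),"F",np.round(o['contact_force'],1),"w",round(o['grip_width'],1),"remain",(X-p).round(1),round(dy,1))
    for i in range(n):
        d=X-p;L=np.linalg.norm(d);d=d*min(1,step/max(L,1e-6))
        a=np.clip(dy,-8.5,8.5)
        r=np.radians(y+90);c,s=np.cos(r),np.sin(r)
        print([close,round(c*d[0]+s*d[1],1),round(s*d[0]-c*d[1],1),round(-d[2],1),round(-a,1)])
        p=p+d;y+=a;dy-=a
E
python3 -c "
from h import *
plan(np.array([557,-149.5,200]),-45)"
```

```text
t 0.1 pos [187.6 490.  251.1] yang 69.0 F [-0.4 -0.5  0.6] w 92.1 remain [ 369.4 -639.5  -51.1] -114.0
[0.65, np.float64(-37.2), np.float64(-30.2), np.float64(3.3), np.float64(8.5)]
[0.65, np.float64(-41.2), np.float64(-24.3), np.float64(3.3), np.float64(8.5)]
[0.65, np.float64(-44.4), np.float64(-18.0), np.float64(3.3), np.float64(8.5)]
[0.65, np.float64(-46.6), np.float64(-11.2), np.float64(3.3), np.float64(8.5)]
[0.65, np.float64(-47.7), np.float64(-4.2), np.float64(3.3), np.float64(8.5)]
```

```bash
python3 -m jog '[0.65,-37,-30,0,8.5, 0.65,-41,-24,0,8.5, 0.65,-44,-18,0,8.5, 0.65,-46.5,-11,0,8.5, 0.65,-47.5,-4,0,8.5]'; python3 -c "
from h import *
plan(np.array([557,-149.5,200]),-45)"
```

```text
time: 0.6
tool_pos: [305.9, 280.5, 248.7]
tcp_rot: [-3.138, 0.001, 2.026]
contact_force: [0.5, 0.5, 0.8]
grip_width: 56.6
t 0.6 pos [305.9 280.5 248.7] yang 26.1 F [0.5 0.5 0.8] w 56.6 remain [ 251.1 -430.   -48.7] -71.1
[0.65, np.float64(-47.6), np.float64(3.5), np.float64(4.7), np.float64(8.5)]
[0.65, np.float64(-46.6), np.float64(10.5), np.float64(4.7), np.float64(8.5)]
[0.65, np.float64(-44.5), np.float64(17.3), np.float64(4.7), np.float64(8.5)]
[0.65, np.float64(-41.5), np.float64(23.7), np.float64(4.7), np.float64(8.5)]
[0.65, np.float64(-37.5), np.float64(29.5), np.float64(4.7), np.float64(8.5)]
```

```bash
python3 -m jog '[0.65,-47.5,3.5,0,8.5, 0.65,-46.5,10.5,0,8.5, 0.65,-44.5,17,0,8.5, 0.65,-41.5,23.5,0,8.5, 0.65,-37.5,29.5,0,8.5]'; python3 -c "
from h import *
plan(np.array([557,-149.5,200]),-45)"
```

```text
time: 1.1
tool_pos: [427.0, 64.7, 248.4]
tcp_rot: [-3.139, 0.003, 1.275]
contact_force: [1.9, 1.1, -0.6]
grip_width: 32.1
t 1.1 pos [427.   64.7 248.4] yang -16.9 F [ 1.9  1.1 -0.6] w 32.1 remain [ 130.  -214.2  -48.4] -28.1
[0.65, np.float64(-31.4), np.float64(35.1), np.float64(9.1), np.float64(8.5)]
[0.65, np.float64(-25.9), np.float64(39.4), np.float64(9.1), np.float64(8.5)]
[0.65, np.float64(-19.8), np.float64(42.8), np.float64(9.1), np.float64(8.5)]
[0.65, np.float64(-13.2), np.float64(45.2), np.float64(9.1), np.float64(2.6)]
[0.65, np.float64(-11.2), np.float64(45.8), np.float64(9.1), np.float64(-0.0)]
```

```bash
python3 -m jog '[0.65,-31.5,35,6,8.5, 0.65,-26,39.5,9,8.5, 0.65,-20,43,9,8.5, 0.65,-13,45,9,2.5, 0.65,-11,45.5,9,0]'; python3 -c "
from h import *
plan(np.array([557,-149.5,200]),-45)"
```

```text
time: 1.6
tool_pos: [551.2, -146.8, 205.3]
tcp_rot: [-3.141, 0.002, 0.774]
contact_force: [1.1, 1.0, -0.4]
grip_width: 32.0
t 1.6 pos [ 551.2 -146.8  205.3] yang -45.7 F [ 1.1  1.  -0.4] w 32.0 remain [ 5.8 -2.7 -5.3] 0.7
[0.65, np.float64(2.3), np.float64(6.0), np.float64(5.3), np.float64(-0.7)]
[0.65, np.float64(0.0), np.float64(0.0), np.float64(-0.0), np.float64(-0.0)]
[0.65, np.float64(0.0), np.float64(0.0), np.float64(-0.0), np.float64(-0.0)]
[0.65, np.float64(0.0), np.float64(0.0), np.float64(-0.0), np.float64(-0.0)]
[0.65, np.float64(0.0), np.float64(0.0), np.float64(-0.0), np.float64(-0.0)]
```

```bash
python3 -m jog '[0.65,2,6,4,-0.7, 0.65,0,0,0,0, 0.65,0,0,0,0]'
python3 - <<'E'
from h import *
plan(np.array([557,-150.2,128]),-45,n=1)
for n in("side","top"):
    p,d=capture(n);cv2.imwrite(f"pics/{n}1.png",p[:,:,::-1])
s=cv2.imread("pics/side1.png")[80:220,190:390];t=cv2.imread("pics/top1.png")[120:260,240:400]
cv2.imwrite("pics/c1.png",np.hstack([cv2.resize(s,(400,280)),cv2.resize(t,(320,280))]))
E
```

```text
time: 1.9
tool_pos: [557.2, -154.4, 197.3]
tcp_rot: [-3.137, 0.005, 0.781]
contact_force: [-0.1, -0.0, 0.7]
grip_width: 32.1
t 1.9 pos [ 557.2 -154.4  197.3] yang -45.3 F [-0.1 -0.   0.7] w 32.1 remain [ -0.2   4.2 -69.3] 0.3
[0.65, np.float64(2.0), np.float64(-2.2), np.float64(47.9), np.float64(-0.3)]
```

View pics/c1.png

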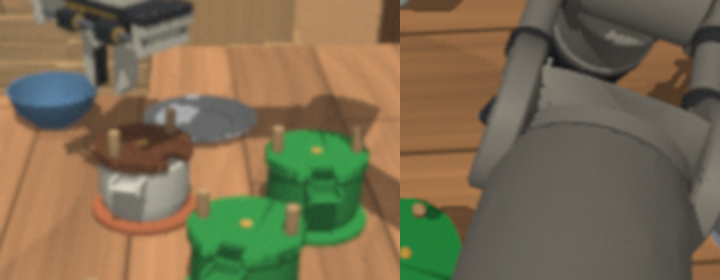

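The side crop shows the fingers at (95–125, 40–85), directly above peg A at (113,143), while the arm hides the lid in the top view. I'm descending to straddle the peg.

```bash
python3 -m jog '[0.65,3,-3,10,0, 0.65,0,0,0,0, 0.65,0,0,15,0]'; python3 -c "
from h import *
plan(np.array([557,-150.2,128]),-45,n=1)"
```

```text
time: 2.3
tool_pos: [557.6, -146.5, 175.3]
tcp_rot: [3.14, 0.002, 0.785]
contact_force: [0.2, -0.4, 0.2]
grip_width: 32.3
t 2.3 pos [ 557.6 -146.5  175.3] yang -45.0 F [ 0.2 -0.4  0.2] w 32.3 remain [ -0.6  -3.7 -47.3] 0.0
[0.65, np.float64(-3.0), np.float64(2.2), np.float64(47.3), np.float64(-0.0)]
```

```bash
python3 -m jog '[0.65,-2,1.5,10,0, 0.65,0,0,0,0]'; python3 -c "
from h import *
for i in range(3): plan(np.array([557,-150.2,128]),-45,n=1)"
```

```text
time: 2.5
tool_pos: [556.1, -147.5, 163.7]
tcp_rot: [-3.14, 0.003, 0.787]
contact_force: [0.1, 0.0, 0.0]
grip_width: 32.1
t 2.5 pos [ 556.1 -147.5  163.7] yang -44.9 F [0.1 0.  0. ] w 32.1 remain [  0.9  -2.7 -35.7] -0.1
[0.65, np.float64(-1.3), np.float64(2.6), np.float64(35.7), np.float64(0.1)]
t 2.5 pos [ 556.1 -147.5  163.7] yang -44.9 F [0.1 0.  0. ] w 32.1 remain [  0.9  -2.7 -35.7] -0.1
[0.65, np.float64(-1.3), np.float64(2.6), np.float64(35.7), np.float64(0.1)]
t 2.5 pos [ 556.1 -147.5  163.7] yang -44.9 F [0.1 0.  0. ] w 32.1 remain [  0.9  -2.7 -35.7] -0.1
[0.65, np.float64(-1.3), np.float64(2.6), np.float64(35.7), np.float64(0.1)]
```

```bash
python3 -m jog '[0.65,-1,2,12,0, 0.65,0,0,12,0, 0.65,0,0,8,0, 0.65,0,0,0,0]'; python3 -c "
from h import *
plan(np.array([557,-150.2,128]),-45,n=1)"
```

```text
time: 2.9
tool_pos: [557.0, -149.7, 129.6]
tcp_rot: [-3.141, 0.002, 0.787]
contact_force: [-0.1, 0.4, -0.5]
grip_width: 32.0
t 2.9 pos [ 557.  -149.7  129.6] yang -44.9 F [-0.1  0.4 -0.5] w 32.0 remain [ 0.  -0.5 -1.6] -0.1
[0.65, np.float64(-0.3), np.float64(0.4), np.float64(1.6), np.float64(0.1)]
```

```bash
python3 -m jog '[0.78,0,0,1,0, 0.78,0,0,0,0, 0.78,-0.2,4,0,5, 0.78,-0.2,4,0,5, 0.78,-0.2,4,0,5]'; python3 -c "
from h import *
C=np.array([524.4,-182.3]);o=get_obs();d=o['tool_pos'][:2]-C;print(o['tool_pos'],ang(d),np.linalg.norm(d),np.degrees(o['tcp_rot'][2])-90,o['grip_width'],o['contact_force'])"
```

```text
time: 3.4
tool_pos: [563.8, -158.8, 128.9]
tcp_rot: [-3.14, 0.003, 0.518]
contact_force: [-0.7, 0.8, -1.3]
grip_width: 20.2
[ 563.80343572 -158.77221341  128.87654239] 30.841420151493224 45.893218322457784 -60.345654988679065 20.152103387216563 [-0.7164112   0.77641054 -1.29726545]
```

```bash
python3 -m jog '[0.78,-0.2,4,0,5, 0.78,-0.2,4,0,5, 0.78,-0.2,4,0,5, 0.78,-0.2,4,0,5, 0.78,0,0,0,0]'; python3 -c "
from h import *
C=np.array([524.4,-182.3]);o=get_obs();d=o['tool_pos'][:2]-C;print(o['tool_pos'],ang(d),np.linalg.norm(d),np.degrees(o['tcp_rot'][2])-90,o['grip_width'],o['contact_force'])"
```

```text
time: 3.9
tool_pos: [568.8, -173.0, 129.4]
tcp_rot: [-3.138, 0.005, 0.153]
contact_force: [-0.8, -0.1, 1.1]
grip_width: 20.2
[ 568.84297643 -173.02471516  129.37574479] 11.788466062742057 45.40054033965745 -81.2534469713569 20.19971554512147 [-0.81857282 -0.12095051  1.07167614]
```

```bash
python3 -m jog '[0.78,0.2,4,0,4, 0.78,-0.1,4,0,5, 0.78,-0.2,4,0,5, 0.78,-0.2,3.5,0,4, 0.78,0,0,0,0]'
python3 - <<'E'
from h import *
C=np.array([524.4,-182.3]);o=get_obs();d=o['tool_pos'][:2]-C;print(o['tool_pos'],ang(d),np.linalg.norm(d),np.degrees(o['tcp_rot'][2])-90,o['grip_width'],o['contact_force'])
p,d=capture("side");cv2.imwrite("pics/side2.png",p[:,:,::-1])
cv2.imwrite("pics/c2.png",cv2.resize(p[120:205,220:310,::-1],(540,510),interpolation=cv2.INTER_CUBIC))
E
```

```text
time: 4.4
tool_pos: [569.3, -186.9, 130.2]
tcp_rot: [-3.138, 0.005, -0.16]
contact_force: [0.1, -0.9, -0.0]
grip_width: 20.7
[ 569.32729467 -186.94054482  130.15284871] -5.897174195528661 45.16632000720749 -99.17127744215293 20.682488757746835 [ 0.06873025 -0.90982441 -0.01676481]
```

View pics/c2.png

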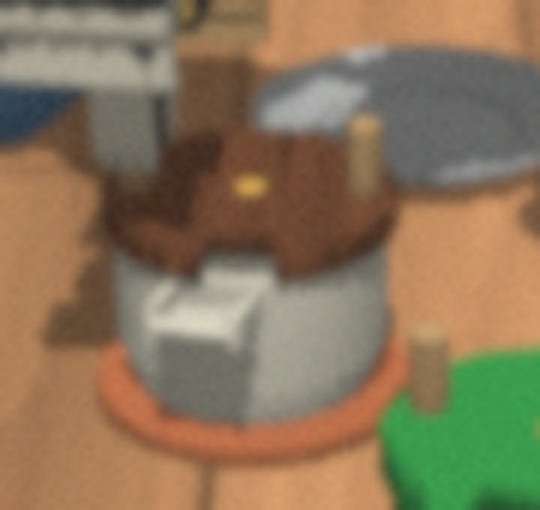

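Run:
```python
from h import *
S=lambda x,y,z:ray("side",(x+.5)/6-.5+220,(y+.5)/6-.5+120,z)
B=S(367,123,122);C=S(250,186,93);print(B,C,ang(B-C)-90,np.linalg.norm(B-C))
N=[S(200,262,92),S(275,262,92)];print(N,ang(sum(N)/2-C))
l=[S(152,318,80),S(236,340,80)];print(l,ang(sum(l)/2-C),np.linalg.norm(l[0]-l[1]),np.linalg.norm(sum(l)/2-C))
```

```text
[ 477.986053  -179.8668254] [ 524.70616345 -183.90306286] 85.06237049960365 46.894135385814465
[array([ 541.38520218, -118.85870885]), array([ 512.89758286, -118.76288685])] 87.85745195109953
[array([558.57210812, -96.30695869]), array([526.35557968, -79.13527677])] 79.53950697337928 36.50714128530348 97.80747304714886
```

```bash
python3 -m jog '[0.78,0.2,3.2,0.5,4, 0.78,0,3,0,4, 0.78,0,0,0,0]'
python3 - <<'E'
from h import *
C=np.array([524.4,-182.3]);o=get_obs();d=o['tool_pos'][:2]-C;print(o['tool_pos'],ang(d),np.linalg.norm(d),np.degrees(o['tcp_rot'][2])-90,o['grip_width'],o['contact_force'])
p,d=capture("side");cv2.imwrite("pics/side3.png",p[:,:,::-1])
cv2.imwrite("pics/c3.png",cv2.resize(p[120:205,220:310,::-1],(540,510),interpolation=cv2.INTER_CUBIC))
E
```

```text
time: 4.75
tool_pos: [568.5, -192.0, 130.4]
tcp_rot: [-3.138, 0.005, -0.292]
contact_force: [-0.3, 0.4, 0.7]
grip_width: 20.2
[ 568.50611651 -192.02583839  130.38139156] -12.43528570944107 45.16571095531735 -106.72534071207563 20.18411363504405 [-0.33674132  0.35522178  0.6750443 ]
```

View pics/c3.png

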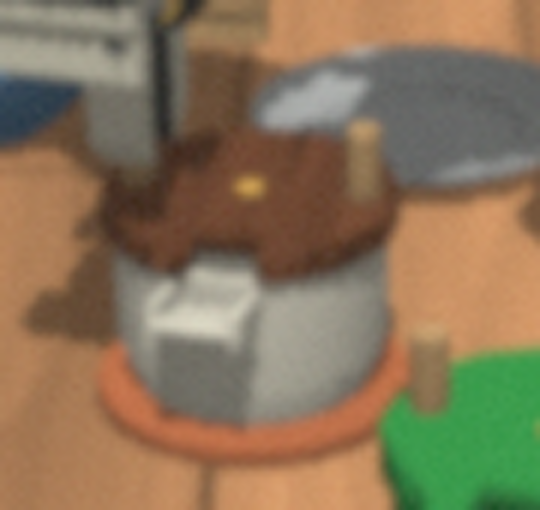

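```bash
python3 - <<'E'
from h import *
S=lambda x,y,z:ray("side",(x+.5)/6-.5+220,(y+.5)/6-.5+120,z)
B=S(364,128,122);C=S(250,186,93);print(ang(B-C)-90+1.2)
E
python3 -m jog '[0.78,0,0,-20,0, 0.78,0,0,-40,0, 0.78,0,0,-40,0, 0.78,0,0,0,0]'; python3 -c "
from h import *
plan(np.array([440,80,240]),-107)"
```

```text
80.23588128120069
time: 5.2
tool_pos: [568.6, -191.6, 233.1]
tcp_rot: [-3.139, 0.007, -0.275]
contact_force: [-0.4, 0.1, -0.3]
grip_width: 20.2
t 5.2 pos [ 568.6 -191.6  233.1] yang -105.8 F [-0.4  0.1 -0.3] w 20.2 remain [-128.6  271.6    6.9] -1.2
[0.65, np.float64(-31.5), np.float64(-36.2), np.float64(-1.1), np.float64(1.2)]
[0.65, np.float64(-32.3), np.float64(-35.5), np.float64(-1.1), np.float64(-0.0)]
[0.65, np.float64(-32.3), np.float64(-35.5), np.float64(-1.1), np.float64(-0.0)]
[0.65, np.float64(-32.3), np.float64(-35.5), np.float64(-1.1), np.float64(-0.0)]
[0.65, np.float64(-32.3), np.float64(-35.5), np.float64(-1.1), np.float64(-0.0)]
```

```bash
python3 -m jog '[0.78,-32,-36,0,0, 0.78,-32,-36,0,0, 0.78,-32,-36,0,0, 0.78,-32,-36,0,0, 0.78,-32,-36,0,0]';python3 -m jog '[0.78,-32,-36,0,0, 0.78,0,0,0,0]'
python3 - <<'E'
from h import *
for n in("side","top"):
    p,d=capture(n);cv2.imwrite(f"pics/{n}4.png",p[:,:,::-1])
cv2.imwrite("pics/c4.png",cv2.resize(cv2.imread("pics/top4.png")[150:240,270:370],(600,540),interpolation=cv2.INTER_CUBIC))
E
```

```text
time: 5.7
tool_pos: [461.1, 26.1, 233.1]
tcp_rot: [-3.14, 0.001, -0.267]
contact_force: [0.9, 0.8, 0.0]
grip_width: 19.8
time: 5.9
tool_pos: [435.4, 74.9, 233.0]
tcp_rot: [-3.139, 0.003, -0.256]
contact_force: [0.2, -1.2, -0.5]
grip_width: 20.3
```

View pics/c4.png

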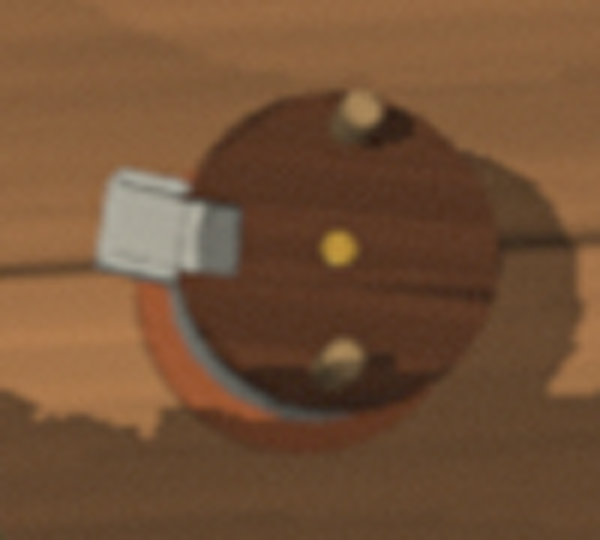

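View pics/top4.png

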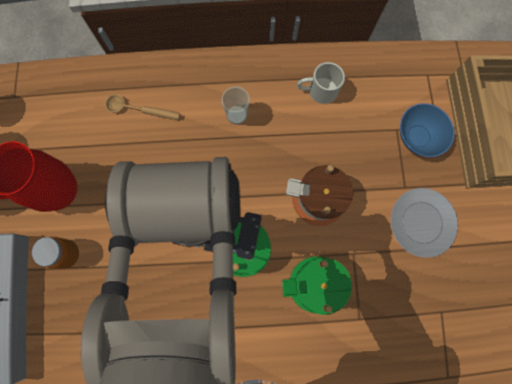

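The top crop shows peg A at (362,110), peg B at (344,357), the notch's inner edge at x≈240 with y 205–275, and the lip at (98–190, 170–280). A few degrees are left, so I'll measure precisely with masks.

```bash
cat > m.py <<'E'
from h import *
import sys
def measure(f,fallback=None):
    im=cv2.imread(f);sc=6
    c=cv2.resize(im[150:240,270:370],None,fx=sc,fy=sc,interpolation=cv2.INTER_CUBIC)
    h=cv2.cvtColor(c,cv2.COLOR_BGR2HSV)
    T=lambda x,y,z:ray("top",(x+.5)/sc-.5+270,(y+.5)/sc-.5+150,z)
    # grey/white lip
    g=((h[...,1]<70)&(h[...,2]>125)).astype(np.uint8);g[:,260:]=0
    n,l,st,ce=cv2.connectedComponentsWithStats(g);k=1+np.argmax(st[1:,4])
    cnt=max(cv2.findContours((l==k).astype(np.uint8),0,cv2.CHAIN_APPROX_NONE)[0],key=cv2.contourArea)[:,0]
    W=np.array([T(x,y,80) for x,y in cnt])
    C=T(338,247.5,93)   # brass dot
    rot=lambda W,a:(W-C)@np.array([[np.cos(a),-np.sin(a)],[np.sin(a),np.cos(a)]])
    a=np.radians(77);r=rot(W,a)
    m=(r[:,0]>63)&(r[:,0]<83)
    up=r[m&(r[:,1]>8)];lo=r[m&(r[:,1]<-8)]
    pu=np.polyfit(up[:,0],up[:,1],1);pl=np.polyfit(lo[:,0],lo[:,1],1)
    print("C",C,"lip max r",r[:,0].max(),"edge slopes deg",np.degrees(np.arctan([pu[0],pl[0]]))+77,"mid off",(np.polyval(pu,75)+np.polyval(pl,75))/2,"width",np.polyval(pu,75)-np.polyval(pl,75))
    print("lip angle by mid:",77+np.degrees(np.arctan2((np.polyval(pu,75)+np.polyval(pl,75))/2,75)))
    cv2.imwrite("pics/mask_"+f.split('/')[-1],((l==k)*255).astype(np.uint8))
    return T,C
if __name__=="__main__":
    T,C=measure("pics/top4.png")
    A=T(363,108,122);B=T(345,354,122);print(A,B,np.linalg.norm(A-B),"notch ang pegs",ang(A-B)+90,"mid",(A+B)/2)
    N=T(242,207,92),T(240,276,92);print("notch inner",ang((N[0]+N[1])/2-C),np.linalg.norm(N[0]-N[1]),ang(N[0]-N[1])+90)
    measure("pics/top0.png")
E
python3 m.py
```

```text
C [ 524.60184084 -181.59896532] lip max r 87.00076523248543 edge slopes deg [74.85656156 76.04191772] mid off 0.13573267492289354 width 38.1100087952331
lip angle by mid: 77.10369201232858
[ 569.61173928 -189.51989272] [ 480.63365353 -174.4034606 ] 90.25301248887781 notch ang pegs 80.35811463847621 mid [ 525.12269641 -181.96167666]
notch inner 82.84626751150451 26.010969198900174 83.42308956256977
C [ 524.60184084 -181.59896532] lip max r 87.05795524882178 edge slopes deg [74.20905569 76.05436185] mid off -0.19082190383104702 width 37.42735162861653
lip angle by mid: 76.85422311818228
```

```bash
ls pics
```

```text
c1.png
c2.png
c3.png
c4.png
crop0.png
mask_top0.png
mask_top4.png
side0.png
side1.png
side2.png
side3.png
side4.png
top0.png
top1.png
top4.png
```

View pics/mask_top4.png

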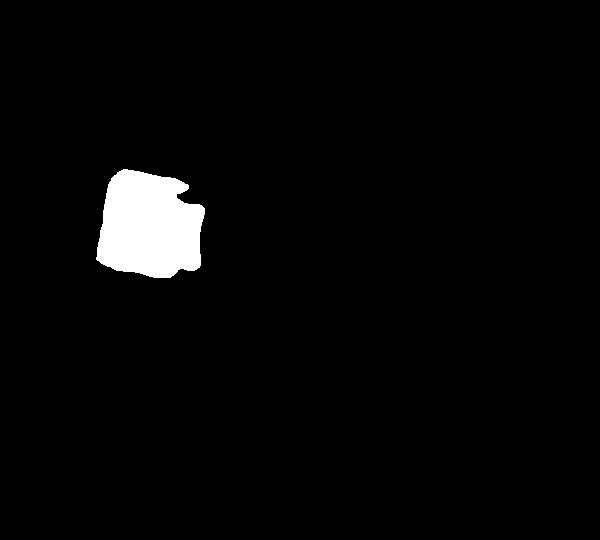

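```bash
cat > pg.py <<'E'
from h import *
import sys
def pegs(f,z,seeds):
    im=cv2.imread(f);sc=8
    c=cv2.resize(im[150:240,270:370],None,fx=sc,fy=sc,interpolation=cv2.INTER_CUBIC).astype(float)
    T=lambda x,y,z:ray("top",(x+.5)/sc-.5+270,(y+.5)/sc-.5+150,z)
    P=[]
    for s in seeds:
        x,y=pix("top",[*s,122]);x=(x-270+.5)*sc-.5;y=(y-150+.5)*sc-.5
        v=c[...,1].copy();yy,xx=np.mgrid[:v.shape[0],:v.shape[1]]
        near=np.hypot(xx-x,yy-y)<50
        m=near&(v>0.72*np.percentile(v[near],97))
        n,l,st,ce=cv2.connectedComponentsWithStats(m.astype(np.uint8));k=1+np.argmax(st[1:,4])
        (ex,ey),r=cv2.minEnclosingCircle(np.argwhere(l==k)[:,::-1].astype(np.float32))
        print("px",ce[k],(ex,ey),r,st[k,4]); P.append(T(*ce[k],122))
    d=P[0]-P[1];M=(P[0]+P[1])/2;print("pegs",P,"len",np.linalg.norm(d),"notch",ang(d)+90,"mid",M)
if __name__=="__main__":
    pegs("pics/top0.png",122,[(557,-149.5),(492,-214.5)])
    pegs("pics/top4.png",122,[(569.6,-189.5),(480.6,-174.4)])
    a=cv2.imread("pics/top4.png");b=cv2.imread("pics/side4.png")
    cv2.imwrite("pics/c5.png",np.hstack([cv2.resize(a[160:230,280:330],(400,560),interpolation=cv2.INTER_CUBIC),cv2.resize(b[130:200,230:280],(400,560),interpolation=cv2.INTER_CUBIC)]))
E
python3 pg.py
```

```text
px [339.44894652 198.16855754] (338.6144714355469, 197.79518127441406) 26.27938461303711 1851
px [601.96939314 422.69182058] (601.5111694335938, 422.13568115234375) 25.203025817871094 1895
pegs [array([ 556.70522613, -148.84791994]), array([ 491.71289647, -213.64256627])] len 91.77335729246649 notch 134.9127307505115 mid [ 524.2090613  -181.24524311]
px [481.94359228 142.54972786] (482.0803527832031, 141.35044860839844) 26.87272834777832 2021
px [456.25419664 470.38928857] (456.0, 475.0) 25.495197296142578 1251
pegs [array([ 570.09395499, -188.95879682]), array([ 481.16673186, -173.4063568 ])] len 90.2769594261968 notch 80.07989614544401 mid [ 525.63034343 -181.18257681]
```

View pics/c5.png

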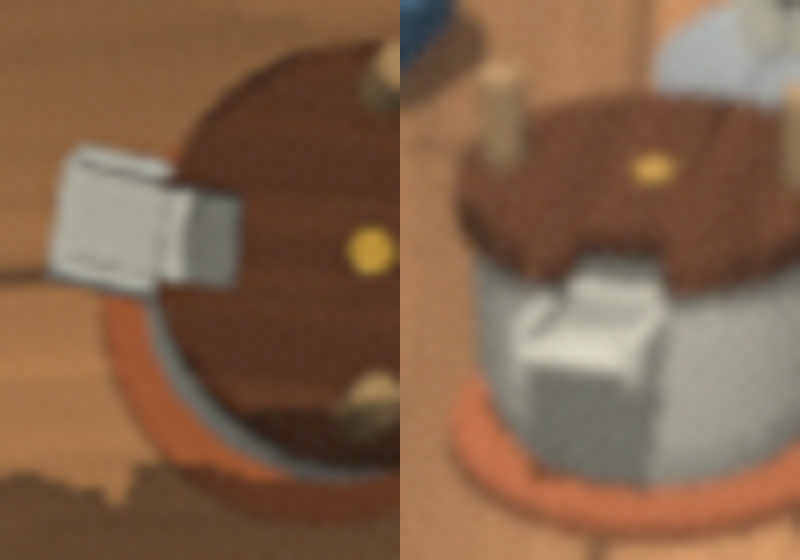

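The numbers put the notch at about 80.3° and the lip at about 76.8°, so it needs about 3.5° more. I'm going back to straddle the peg for a final nudge.

```bash
python3 -c "
from h import *
plan(np.array([569.7,-190.1,233]),-106)"
```

```text
t 6.0 pos [438.   71.7 233.2] yang -104.8 F [ 0.5 -0.2 -0.7] w 19.9 remain [ 1.317e+02 -2.618e+02 -2.000e-01] -1.2
[0.65, np.float64(31.8), np.float64(35.9), np.float64(0.0), np.float64(1.2)]
[0.65, np.float64(32.6), np.float64(35.3), np.float64(0.0), np.float64(-0.0)]
[0.65, np.float64(32.6), np.float64(35.3), np.float64(0.0), np.float64(-0.0)]
[0.65, np.float64(32.6), np.float64(35.3), np.float64(0.0), np.float64(-0.0)]
[0.65, np.float64(32.6), np.float64(35.3), np.float64(0.0), np.float64(-0.0)]
```

```bash
python3 -m jog '[0.7,32,36,0,1, 0.7,32.5,35,0,0, 0.7,32.5,35,0,0, 0.7,32.5,35,0,0, 0.7,32.5,35,0,0]'; python3 -m jog '[0.7,30,33,0,0, 0.7,0,0,0,0]'; python3 -c "
from h import *
plan(np.array([569.7,-190.1,233]),-106,n=2)"
```

```text
time: 6.5
tool_pos: [550.4, -148.3, 232.9]
tcp_rot: [-3.141, -0.003, -0.265]
contact_force: [0.9, 0.4, 0.5]
grip_width: 27.8
time: 6.7
tool_pos: [572.5, -199.4, 230.9]
tcp_rot: [3.14, -0.004, -0.271]
contact_force: [1.0, 1.3, 0.9]
grip_width: 27.7
t 6.7 pos [ 572.5 -199.4  230.9] yang -105.5 F [1.  1.3 0.9] w 27.7 remain [-2.8  9.3  2.1] -0.5
[0.65, np.float64(-5.2), np.float64(-8.2), np.float64(-2.1), np.float64(0.5)]
[0.65, np.float64(0.0), np.float64(-0.0), np.float64(-0.0), np.float64(-0.0)]
```

```bash
python3 -m jog '[0.7,-5,-8,0,0.5, 0.7,0,0,0,0, 0.7,0,0,25,0, 0.7,0,0,25,0, 0.7,0,0,0,0]'; python3 -c "
from h import *
plan(np.array([569.7,-190.1,130]),-106,n=1)"
```

```text
time: 7.2
tool_pos: [568.1, -190.1, 179.5]
tcp_rot: [3.14, -0.004, -0.28]
contact_force: [-0.9, 0.1, -1.0]
grip_width: 27.2
t 7.2 pos [ 568.1 -190.1  179.5] yang -106.0 F [-0.9  0.1 -1. ] w 27.2 remain [  1.6  -0.  -49.5] 0.0
[0.65, np.float64(1.5), np.float64(-0.4), np.float64(48.0), np.float64(-0.0)]
```

```bash
python3 -m jog '[0.7,1.5,-0.5,15,0, 0.7,0,0,15,0, 0.7,0,0,15,0, 0.7,0,0,4,0, 0.78,0,0,0,0]'; python3 -m jog '[0.78,0,0,0,0]';python3 -c "
from h import *
plan(np.array([567.8,-194.7,130]),-107,n=1)"
```

```text
time: 7.7
tool_pos: [571.3, -186.4, 136.3]
tcp_rot: [3.139, -0.011, -0.273]
contact_force: [-0.1, 0.5, -0.2]
grip_width: 23.1
time: 7.8
tool_pos: [571.7, -186.2, 137.6]
tcp_rot: [3.139, -0.012, -0.272]
contact_force: [-0.5, -0.7, -0.7]
grip_width: 21.2
t 7.8 pos [ 571.7 -186.2  137.6] yang -105.6 F [-0.5 -0.7 -0.7] w 21.2 remain [-3.9 -8.5 -7.6] -1.4
[0.65, np.float64(-1.5), np.float64(9.2), np.float64(7.6), np.float64(1.4)]
```

```bash
python3 -m jog '[0.78,-0.7,3,4,0.5, 0.78,-0.7,3,2,0.5, 0.78,0,2,0,0.5, 0.78,0,0,0,0]';python3 -c "
from h import *
plan(np.array([567.8,-194.7,130]),-107,n=1)"
```

```text
time: 8.2
tool_pos: [569.0, -194.1, 133.7]
tcp_rot: [3.139, -0.017, -0.301]
contact_force: [-0.0, 1.5, -1.1]
grip_width: 20.3
t 8.2 pos [ 569.  -194.1  133.7] yang -107.2 F [-0.   1.5 -1.1] w 20.3 remain [-1.2 -0.6 -3.7] 0.2
[0.65, np.float64(-1.0), np.float64(0.9), np.float64(3.7), np.float64(-0.2)]
```

Run:
```python
from h import *
p,d=capture("side");cv2.imwrite("pics/side6.png",p[:,:,::-1])
cv2.imwrite("pics/c6.png",cv2.resize(p[120:205,220:310,::-1],(540,510),interpolation=cv2.INTER_CUBIC))
```

```text
(no output)
```

View pics/c6.png

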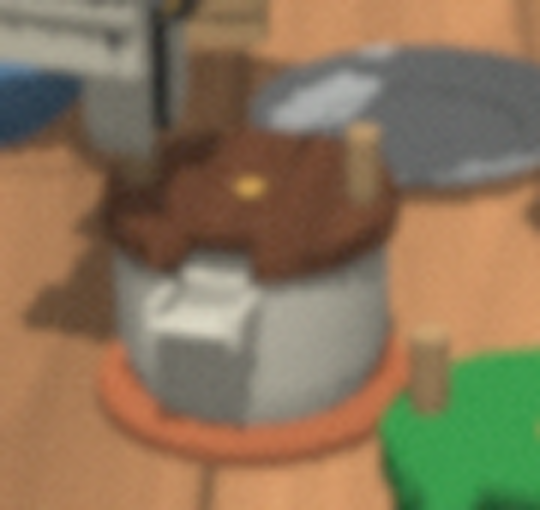

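The side view shows peg B now at (363,131) and the notch at (185–250, 258), about 3° further on. I'm backing off a little, lifting and checking from the top.

```bash
python3 -m jog '[0.72,0,-2,0,0, 0.72,0,0,-15,0, 0.72,0,0,-40,0, 0.72,0,0,-40,0, 0.72,0,0,0,0]';  python3 -m jog '[0.72,-32,-36,0,0, 0.72,-32,-36,0,0, 0.72,-32,-36,0,0, 0.72,-32,-36,0,0, 0.72,-32,-36,0,0]';python3 -m jog '[0.72,-25,-40,0,0, 0.72,-10,-30,0,0, 0.72,0,0,0,0]'
python3 - <<'E'
from h import *
for n in("side","top"):
    p,d=capture(n);cv2.imwrite(f"pics/{n}7.png",p[:,:,::-1])
a=cv2.imread("pics/top7.png");b=cv2.imread("pics/side7.png")
cv2.imwrite("pics/c7.png",np.hstack([cv2.resize(a[150:240,280:360],(480,540),interpolation=cv2.INTER_CUBIC),cv2.resize(b[130:220,230:280],(300,540),interpolation=cv2.INTER_CUBIC)]))
from m import measure
T,C=measure("pics/top7.png")
from pg import pegs
pegs("pics/top7.png",122,[(568,-194),(481,-170)])
E
```

```text
time: 8.75
tool_pos: [567.6, -191.2, 230.6]
tcp_rot: [3.139, -0.013, -0.3]
contact_force: [0.4, -0.3, 0.3]
grip_width: 25.6
time: 9.25
tool_pos: [466.6, 29.5, 225.3]
tcp_rot: [3.137, -0.015, -0.309]
contact_force: [0.7, 0.5, 1.1]
grip_width: 26.0
time: 9.55
tool_pos: [449.5, 113.7, 223.4]
tcp_rot: [3.137, -0.013, -0.304]
contact_force: [-0.5, -0.2, 0.5]
grip_width: 25.6
C [ 524.60184084 -181.59896532] lip max r 87.05795524882178 edge slopes deg [74.88852942 76.13640116] mid off 0.13067122582436497 width 38.1081482149816
lip angle by mid: 77.09982536223895
px [489.05092144 142.67167798] (488.5, 141.0) 28.218000411987305 2062
px [451.9546427  478.85280274] (450.5314025878906, 479.04302978515625) 28.95375633239746 2337
pegs [array([ 569.95899851, -190.89335336]), array([ 478.97730415, -172.05158277])] len 92.91222216737646 notch 78.29977810917062 mid [ 524.46815133 -181.47246807]
```

View pics/c7.png

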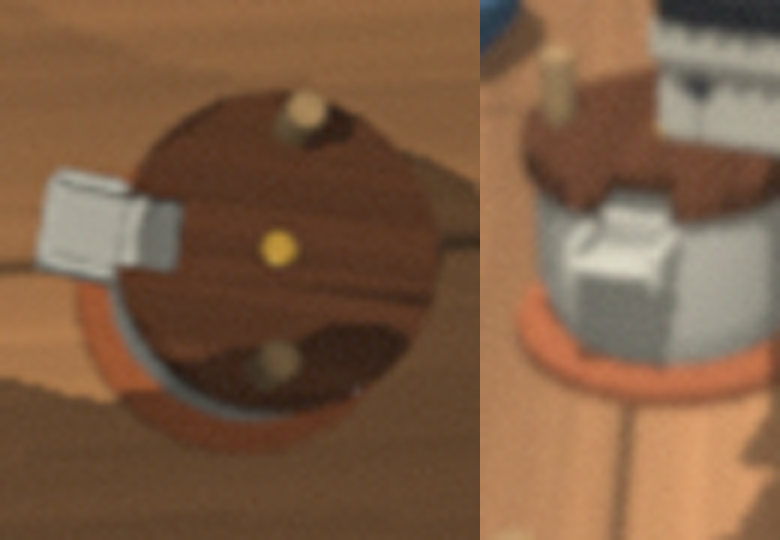

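Run:
```python
from h import *
sc=8
res=[]
for f in("top0","top4","top7"):
    im=cv2.imread(f"pics/{f}.png")
    c=cv2.resize(im[150:240,270:370],None,fx=sc,fy=sc,interpolation=cv2.INTER_CUBIC)
    h=cv2.cvtColor(c,cv2.COLOR_BGR2HSV)
    T=lambda x,y,z:ray("top",(x+.5)/sc-.5+270,(y+.5)/sc-.5+150,z)
    y=((h[...,1]>150)&(h[...,2]>150)&(h[...,0]>18)).astype(np.uint8)
    n,l,st,ce=cv2.connectedComponentsWithStats(y)
    near=[k for k in range(1,n) if np.hypot(*(ce[k]-[451,330]))<30];k=max(near,key=lambda k:st[k,4]);C=T(*ce[k],93)
    for thr in(60,80,100):
        g=((h[...,1]<thr)&(h[...,2]>100)).astype(np.uint8);g[:,:100]=0;g[:,260:]=0
        n,l,st,ce=cv2.connectedComponentsWithStats(g);k=1+np.argmax(st[1:,4])
        cnt=max(cv2.findContours((l==k).astype(np.uint8),0,cv2.CHAIN_APPROX_NONE)[0],key=cv2.contourArea)[:,0]
        W=np.array([T(a,b,80) for a,b in cnt])-C
        a=np.radians(77);r=W@np.array([[np.cos(a),-np.sin(a)],[np.sin(a),np.cos(a)]])
        e=r[(r[:,0]>80)&(abs(r[:,1])<14)];sl=np.degrees(np.arctan(np.polyfit(e[:,1],e[:,0],1)[0]))
        s=r[(r[:,0]>66)&(r[:,0]<82)]
        print(f,thr,C.round(1),"end-edge normal",round(77-sl,2),"end r",e[:,0].mean().round(1),"mid",round(77+np.degrees(np.arctan2((s[s[:,1]>0][:,1].mean()+s[s[:,1]<0][:,1].mean())/2,74)),2))
    if f=="top7":
        # notch: dark-grey region inside lid
        g=((h[...,1]<100)).astype(np.uint8)*255;cv2.imwrite("pics/g7.png",g[150:450,80:480])
```

```text
top0 60 [ 524.4 -181.7] end-edge normal 76.46 end r 86.4 mid 77.49
top0 80 [ 524.4 -181.7] end-edge normal 76.74 end r 87.2 mid 77.41
top0 100 [ 524.4 -181.7] end-edge normal 76.69 end r 88.0 mid 77.34
top4 60 [ 524.4 -181.7] end-edge normal 76.55 end r 86.5 mid 77.55Traceback (most recent call last):
  File "<stdin>", line 16, in <module>
  File "<stdin>", line 8, in <lambda>
  File "h.py", line 4, in ray
    c=calibration(n);f=192/np.tan(np.radians(c['fovy']/2))
ValueError: time passes only in moves, steps and waits
```

```bash
python3 - <<'E'
import h
_c={n:h.calibration(n) for n in("top","side")} if 0 else None
E
sed -i 's/^def ray/import functools\ncalibration=functools.lru_cache(None)(calibration)\ndef ray/' h.py
python3 - <<'E'
from h import *
try:
    T=lambda x,y,z:ray("top",(x+.5)/6-.5+280,(y+.5)/6-.5+150,z)
    C=np.array([524.4,-181.8])
    for q in((138,266),(178,272),(183,203),(145,197)):
        v=T(*q,92)-C
        for a in(77,78,79,80):
            r=np.radians(a);print(q,a,"along",round(v@[np.cos(r),np.sin(r)],1),"across",round(v@[-np.sin(r),np.cos(r)],1))
    print(get_obs()['time'],get_obs()['contact_force'])
except Exception as e: print(repr(e))
E
```

```text
(138, 266) 77 along 50.2 across 15.4
(138, 266) 78 along 50.5 across 14.5
(138, 266) 79 along 50.7 across 13.6
(138, 266) 80 along 50.9 across 12.7
(178, 272) 77 along 35.3 across 15.1
(178, 272) 78 along 35.6 across 14.4
(178, 272) 79 along 35.8 across 13.8
(178, 272) 80 along 36.1 across 13.2
(183, 203) 77 along 37.2 across -11.0
(183, 203) 78 along 37.0 across -11.6
(183, 203) 79 along 36.7 across -12.3
(183, 203) 80 along 36.5 across -12.9
(145, 197) 77 along 51.4 across -10.8
(145, 197) 78 along 51.2 across -11.7
(145, 197) 79 along 51.0 across -12.6
(145, 197) 80 along 50.7 across -13.5
9.65 [ 0.20315434  0.06634169 -0.83933392]
```

The notch is at about 78.3° from the pegs and from the notch's clean edge, and the lip is at about 77.1°. There's plenty of time, so one more small nudge of about 1 mm at the peg.

```bash
python3 -m jog '[0.7,10,30,0,0, 0.7,25,40,0,0, 0.7,32,36,0,0, 0.7,32,36,0,0, 0.7,32,36,0,0]'; python3 -c "
from h import *
plan(np.array([569.4,-191.2,228]),-107.5)"
```

```text
time: 10.15
tool_pos: [520.8, -105.7, 225.2]
tcp_rot: [3.135, -0.012, -0.303]
contact_force: [0.4, -0.5, -0.5]
grip_width: 27.2
t 10.15 pos [ 520.8 -105.7  225.2] yang -107.4 F [ 0.4 -0.5 -0.5] w 27.2 remain [ 48.6 -85.5   2.8] -0.1
[0.65, np.float64(35.1), np.float64(32.7), np.float64(-1.4), np.float64(0.1)]
[0.65, np.float64(35.1), np.float64(32.7), np.float64(-1.4), np.float64(-0.0)]
[0.65, np.float64(1.8), np.float64(1.6), np.float64(-0.1), np.float64(-0.0)]
[0.65, np.float64(0.0), np.float64(-0.0), np.float64(-0.0), np.float64(-0.0)]
[0.65, np.float64(0.0), np.float64(-0.0), np.float64(-0.0), np.float64(-0.0)]
```

```bash
python3 -m jog '[0.7,35,33,0,0, 0.7,28,25,0,0, 0.7,0,0,0,0]'; python3 -c "
from h import *
plan(np.array([569.4,-191.2,228]),-107.5,n=1)"
```

```text
time: 10.45
tool_pos: [563.2, -193.8, 224.5]
tcp_rot: [3.132, -0.012, -0.316]
contact_force: [-0.0, -0.2, 0.1]
grip_width: 28.1
t 10.45 pos [ 563.2 -193.8  224.5] yang -108.1 F [-0.  -0.2  0.1] w 28.1 remain [6.2 2.6 3.5] 0.6
[0.65, np.float64(5.1), np.float64(-4.4), np.float64(-3.5), np.float64(-0.6)]
```

```bash
python3 -m jog '[0.7,5,-4,0,-0.5, 0.7,0,0,0,0, 0.7,0,0,25,0, 0.7,0,0,25,0, 0.7,0,0,0,0]'; python3 -c "
from h import *
plan(np.array([569.4,-191.2,131]),-107.5,n=1)"
```

```text
time: 10.95
tool_pos: [567.6, -192.2, 173.1]
tcp_rot: [3.132, -0.01, -0.308]
contact_force: [-0.3, 0.4, -1.0]
grip_width: 27.6
t 10.95 pos [ 567.6 -192.2  173.1] yang -107.6 F [-0.3  0.4 -1. ] w 27.6 remain [  1.8   1.  -42.1] 0.1
[0.65, np.float64(1.4), np.float64(-1.5), np.float64(42.1), np.float64(-0.1)]
```

```bash
python3 -m jog '[0.7,1.5,-1,14,0, 0.7,0,0,14,0, 0.7,0,0,12,0, 0.7,0,0,0,0]'; python3 -c "
from h import *
plan(np.array([568.8,-195.1,132]),-107.5,n=1)"
```

```text
time: 11.35
tool_pos: [570.7, -190.1, 134.1]
tcp_rot: [3.132, -0.014, -0.304]
contact_force: [-0.9, 0.0, -0.2]
grip_width: 27.4
t 11.35 pos [ 570.7 -190.1  134.1] yang -107.4 F [-0.9  0.  -0.2] w 27.4 remain [-1.9 -5.  -2.1] -0.1
[0.65, np.float64(-0.3), np.float64(5.4), np.float64(2.1), np.float64(0.1)]
```

```bash
python3 -m jog '[0.78,-0.3,1,2,0, 0.78,0,1,0,0, 0.78,0,1.5,0,0, 0.78,0,1,0,0, 0.78,0,0,0,0]'; python3 -c "
from h import *
plan(np.array([568.8,-195.1,132]),-107.5,n=1)"
```

```text
time: 11.85
tool_pos: [570.1, -194.7, 134.2]
tcp_rot: [3.132, -0.018, -0.304]
contact_force: [0.2, 0.2, -1.2]
grip_width: 20.2
t 11.85 pos [ 570.1 -194.7  134.2] yang -107.4 F [ 0.2  0.2 -1.2] w 20.2 remain [-1.3 -0.4 -2.2] -0.1
[0.65, np.float64(-1.1), np.float64(0.8), np.float64(2.2), np.float64(0.1)]
```

```bash
python3 -m jog '[0.78,0,0.8,0,0, 0.78,0,0,0,0]'; python3 -c "
from h import *
plan(np.array([568.8,-195.1,132]),-107.5,n=1)"
python3 -m jog '[0.72,0,-2,0,0, 0.72,0,0,-15,0, 0.72,0,0,-40,0, 0.72,0,0,-40,0, 0.72,0,0,0,0]';  python3 -m jog '[0.72,-32,-36,0,0, 0.72,-32,-36,0,0, 0.72,-32,-36,0,0, 0.72,-32,-36,0,0, 0.72,-32,-36,0,0]';python3 -m jog '[0.5,-25,-40,0,0, 0.5,-10,-40,0,0, 0.5,0,-40,0,0, 0.5,0,-40,0,0, 0.5,0,0,0,0]'
python3 - <<'E'
from h import *
for n in("side","top"):
    p,d=capture(n);cv2.imwrite(f"pics/{n}8.png",p[:,:,::-1])
a=cv2.imread("pics/top8.png");b=cv2.imread("pics/side8.png")
cv2.imwrite("pics/c8.png",np.hstack([cv2.resize(a[150:240,280:360],(480,540),interpolation=cv2.INTER_CUBIC),cv2.resize(b[130:220,230:280],(300,540),interpolation=cv2.INTER_CUBIC)]))
from pg import pegs
pegs("pics/top8.png",122,[(568,-194),(481,-170)])
E
```

```text
time: 12.05
tool_pos: [569.9, -195.3, 134.4]
tcp_rot: [3.132, -0.018, -0.304]
contact_force: [0.3, 0.1, -0.2]
grip_width: 20.3
t 12.05 pos [ 569.9 -195.3  134.4] yang -107.4 F [ 0.3  0.1 -0.2] w 20.3 remain [-1.1  0.2 -2.4] -0.1
[0.65, np.float64(-1.2), np.float64(0.1), np.float64(2.4), np.float64(0.1)]
time: 12.55
tool_pos: [568.8, -192.0, 231.6]
tcp_rot: [3.131, -0.015, -0.304]
contact_force: [0.2, -1.4, -0.0]
grip_width: 26.0
time: 13.05
tool_pos: [469.5, 28.7, 225.6]
tcp_rot: [3.129, -0.021, -0.314]
contact_force: [0.6, 1.0, -0.6]
grip_width: 25.8
time: 13.55
tool_pos: [480.7, 202.4, 222.4]
tcp_rot: [3.13, -0.022, -0.309]
contact_force: [0.3, -0.0, -0.9]
grip_width: 46.0
px [492.59095477 143.53869347] (493.0799865722656, 142.95272827148438) 27.11052703857422 1990
px [447.6005102  477.58571429] (447.30816650390625, 478.1084289550781) 25.98497772216797 1960
pegs [array([ 569.66705096, -191.83455949]), array([ 479.38078905, -170.92484128])] len 92.6759159898189 notch 76.96054795158422 mid [ 524.52392    -181.37970039]
```

View pics/c8.png

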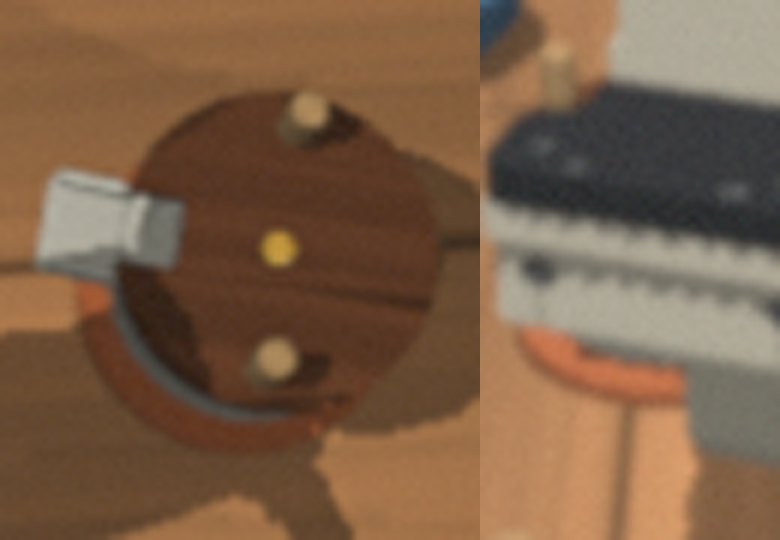

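View pics/top8.png

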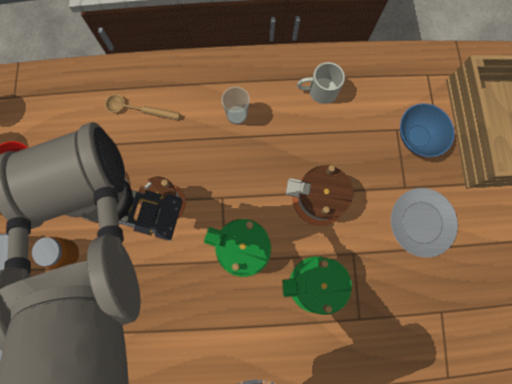

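The crop shows the notch at (135–183, 195–270) in line with the lip at (38–130, 170–280). In the full view the tumbler is still at (235,105), and the gripper is well above everything. The notch is at 77.0° and the lip at about 77.1°, so I'm handing it in.

```bash
python3 -c "
from plant import *
o=get_obs();print(o['time'],o['contact_force'],abs(o['dq']).max());print(close_job())"
```

```text
13.65 [-0.54568173  0.10108419 -0.57173642] 0.04009200287305522
the job is handed in; nothing more can be done
None
```

I turned the salt pot's lid about 58° clockwise, and its notch now lies over the pouring lip. I straddled one peg with the half-closed fingers, pushed it round, then made two small corrections and pulled the arm clear. I handed the job in at 13.65 s.

- **Alignment:** the last top view, measured from the pegs, puts the notch at 77.0°. The lip came out at about 77.1° from its middle and about 76.6° from its end edge. Each figure is good to about half a degree.
- **Checks that disagreed:** fitting the lip's long edges gave 74–76°, about 1–2° below the other lip readings. After the first push, the notch's inner edge read about 2.5° more than the pegs did. I took both for blur and visible side walls and trusted the pegs and the lip's middle.
- **Not checked at the end:** the gripper hid the lid in the last side view, so the final alignment rests on the top camera alone. The gripper also partly hid the spice pot in the last top view, so its lid was not seen fully clear after the last move.
- **Rest of the scene:** the tumbler and the green pots are where they were, going by the pictures. The tool stayed well above the spice pot throughout. At hand-in the gripper touched nothing, and the wrist force read under 1 N.

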